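# Load a printer roller into its stand

### The job

On the repair bench, slowly push the steel printer roller from the foot of the little ramp stand up the ramp, over the crest and home into the seat against the stop, without letting it run back down. Then push the side bolt fully in behind it by its black post. Only push: never pick up or grip anything, leave everything else on the bench alone, and finish clear of it all.

Things in the scene. Friction and masses are not known exactly. Their poses are not given: they have to be found in the camera images.
- stand: Fixed grey metal roller stand, 246 mm long, 150 mm wide. Origin on the table top; x level, uphill along the ramp; y left seen uphill; z up (mm below in this frame). Foot lip 6 mm high at x -42 to -34; level tray, surface z 12, from there to x 20; ramp rising 8 degrees from x 20 to the crest. Dark guides 10 mm above tray, ramp and seat on both sides, inner faces y +-59.
- crest (a point): Middle of the ramp's crest edge (stand frame x 150, y 0, z 30.3), where the ramp ends and the seat begins; fixed.
- roller: Loose steel printer roller, 40 mm diameter, 110 mm long, 8 mm shaft stubs sticking out 6 mm at both ends; about 0.3 kg; smooth, so fingers slip on it as it rolls. Its y is the roller axis (x, z turn as it rolls). Starts lying across the level tray, square to the ramp, axis at z 32. Left on the ramp it runs back; run back or shoved faster than about 0.2 m/s counts as a failure.
- roller_mid (a point): Middle of the roller, on its axis.
- seat (a point): Roller's middle when home (stand frame x 163, y 0, z 46.3); fixed. The seat floor is z 26.3, 4 mm below the crest, so it holds the roller; it ends at a dark steel stop, face at x 184, top at z 54.
- bolt (a joint): Travel of the side bolt in m: 0 out, 0.040 fully in (end stop). A 10 mm square steel bar at stand x 134, z 46.3 slides towards stand -y, over the left guide, and blocks the ramp behind the seated roller. About 2 N of friction, stays where left; starts 0 to 6 mm in. Its housing, top at z 58, stands at x 117 to 151, y 78 to 92; a foot of the base (x 104 to 164) runs on to y 160, 12 mm high.
- bolt_post (a point): Axis of the upright black post on the bolt's outer end, at z 66; 16 mm diameter, spanning z 40 to 95. At stand x 134, y 142 minus the bolt's travel (102 when fully in). Push it towards stand -y from its outer side, where the bench is free.
- spare: Bystander: thinner spare steel roller standing on end, 28 mm diameter, 93 mm high, on the table left of the stand's foot. Origin at its underside.
- screwdriver: Bystander: orange screwdriver, 170 mm, lying along the right side of the stand.
- bearing: Bystander: steel bearing sleeve, 34 mm diameter, 12 mm high, flat on the table in front of the stand's foot.
- tape: Bystander: roll of packing tape lying flat, 100 mm diameter, 48 mm high, beyond the stand.
- wipes: Bystander: wipes canister, 80 mm diameter, 190 mm high, at the right.
- mug: Bystander: white mug with pens, 150 mm high over the pens, beyond the stand.
- stapler: Bystander: long black stapler, 190 mm long, 53 mm high, at the left.

How it is judged (in metres and radians):
On the way, in this order (a step that is already met when the one before it is completed fails the run):
1. the roller lies in the seat against the stop, with the bolt still out (x of roller_mid in the frame of stand between 0.158 and 0.17 m and z of roller_mid in the frame of stand between 0.043 and 0.049 m and angle between the y axis of stand and the y axis of roller, either way round below 0.06 rad and value of joint bolt below 0.015 m), for 0.2 s.
2. the bolt is fully in behind the seated roller (x of roller_mid in the frame of stand between 0.158 and 0.17 m and z of roller_mid in the frame of stand between 0.043 and 0.049 m and angle between the y axis of stand and the y axis of roller, either way round below 0.06 rad and value of joint bolt above 0.036 m), for 0.2 s.
At the end, for the whole second after the job is handed in: The roller is at rest in the seat: its middle 158 to 170 mm along the stand's x, its axis 43 to 49 mm above the table and within 0.06 rad of square; the bolt is in by more than 36 of its 40 mm (all of step 2 and linear speed of roller below 0.02 m/s); the robot touches nothing.
It fails at once if the roller runs free or is shoved: faster than 0.25 m/s before the crest (x of roller_mid in the frame of stand below 0.145 m and linear speed of roller above 0.25 m/s).
It fails at once if the roller is lifted off the tray, ramp or seat (about 12 mm or more) (z of roller_mid in the frame of stand above 0.064 m or (x of roller_mid in the frame of stand below 0.03 m and z of roller_mid in the frame of stand above 0.046 m) or (x of roller_mid in the frame of stand below 0.09 m and z of roller_mid in the frame of stand above 0.054 m)).
It fails at once if the roller leaves the stand sideways or at the foot (y of roller_mid in the frame of stand above 0.012 m or y of roller_mid in the frame of stand below -0.012 m or x of roller_mid in the frame of stand below -0.03 m).
It fails at once if the bolt is pushed in before the roller is in its seat (x of roller_mid in the frame of stand below 0.15 m and value of joint bolt above 0.018 m).
It fails at once if another thing on the bench is moved by more than 20 mm or knocked over (distance of any of spare, screwdriver, bearing, tape, wipes, mug, stapler from where it was at the start of the episode above 0.02 m or angle between any of spare, wipes, mug's own z axis and vertical above 0.5 rad).
It also fails if it takes over 51 s, if anything falls off the work surface, if the arm or the gripper's body presses on something with over 40 N, if the wrist force passes 120 N, or if a joint passes its speed limit or range.

### The arm

A 6-joint arm with a two-finger parallel gripper is mounted at the origin on the work surface. World frame = base frame: x ahead of the robot, y to its left, z up, the work surface at z = 0. Lengths are in mm, angles in rad, forces in N, time in s.
With the tool pointing down it reaches from about 300 to 775 mm from the base axis. Payload 14.6 kg.
Tool frame: the origin (TCP) lies between the finger pads; the fingertips stand 17 mm ahead of it and the grasp point (between the pads) lies 2 mm behind it (manip.tip_reach is the distance from the TCP to the fingertips, in mm); z points along the fingers, y is the line along which they close (so a half turn about z gives the same grasp; the last joint's range is limited). The gripper opens to 94 mm and grips with 3 to 60 N. Pads are 16 mm wide; open, the fingers measure 119 mm over their backs; the gripper's body (75 mm by 177 mm) begins 78 mm behind the grasp point.
Start: joints at [-1.216, 0.3, 1.521, -0, 1.321, -0.067], TCP at [225.164, -501.787, 222.446] pointing down, gripper open.
Joint ranges: [-3.03, 3.03], [-0.79, 2.21], [0.23, 2.52], [-1.04, 4.18], [0, 3.07], [-2.55, 2.55]. Speed limits (rad/s): [2.22, 2.22, 2.57, 3.14, 3.14, 3.14].

### API

Orientations are given as [roll, pitch, yaw] about the fixed x, y, z axes, in that order (R = Rz(yaw) Ry(pitch) Rx(roll)).
In Python, from cell import manip, viewer gives the robot as it stands.
- The arm moves only by the tool apply_moves, never from a script. Its argument "moves" is a list of rows, each a list of 3 entries, a list of its own where there are three numbers: the shift along the tool's x, y, z each as a share of 0.25 m, from -1 to 1, then the turn, a rotation vector about the tool's x, y, z each as a share of pi rad, from -1 to 1, then the closure, from 0 (fully open) to 1 (shut). In form: [[[dx, dy, dz], [wx, wy, wz], grip], ...]. A call has 1 to 12 rows; each row is the pose to reach, as a shift and turn from the pose commanded when the call began, along the tool's axes at that moment, turning the shorter way round; what a row does not reach only later rows make up. A row lasts 1/12 s, in which the tool goes at most 41.7 mm and 7.16 degrees, less where a joint would pass 70% of its speed; a pose out of reach is approached as far as the arm can. A call with a number of a shift or a turn outside -1 to 1 is refused whole. A call with a gripper value outside its range is refused whole. The fingers move at their own pace and stop on an object; "squeeze" is the grip in N (left out, the last holds). Time passes only in rows, so rows that repeat a pose let the fingers close. It gives the time, the measured TCP pose, the force, the opening and the grip force at its end, in the units of the state.
- manip.read_state(): the state, without advancing time (a new reading comes with each control period).
- viewer.camera(name): name is "scene" or "top"; returns the picture (384x512x3 uint8, blue, green, red); there is no depth.
- viewer.camera_info(name): a dict with "camera_matrix" (3x3 intrinsics, pixels), "R" (3x3) and "t" (3): a world point X has camera coordinates R X + t. Camera axes: x right, y down, z forward; pixel columns grow to the right and rows downward; lengths in mm; the calibration is good to about 2 mm. A picture is of the moment at which its call begins. camera_info takes no time and is no camera call.
- manip.sign_off(): hands the job in; it is judged then, once.
The state is a dict: "clock": time; "joints": joint angles; "qd": joint speeds; "effort": joint torques, N m; "eef_pos": TCP position; "eef_rot": TCP orientation; "wrist_force": force on the tool from outside, world axes, zero at the start; "moment": the same for the moment, N m; "finger_gap": finger opening in mm; "finger_force": force on a finger pad.
Only numpy, scipy, OpenCV 4.12 (cv2) and the standard library are available. Lean on these libraries where they do the work, as an engineer would, in place of code of your own. Each camera call takes 0.05 s, during which the arm holds its last target. There are 200 camera calls.

## Working session

There is one attempt and no reset: what is moved stays moved. The work goes in short steps, Python scripts to look and compute and a tool call to move; the robot and the scene stay as the last step left them, time stands still between calls to the robot, and variables do not carry over. Pictures are saved under pics/ and viewed, at most 10 in all, crops included, and the job is handed in when it is done.

Besides the shell and the picture viewer there is one more tool, called after "Call:" by a JSON object that holds its "fn" and its "kwargs", one argument or row to a line. apply_moves: Moves the arm, as the interface text tells. Shift numbers are shares of 0.25 m and turn numbers shares of pi rad, none past 1 either way. Its arguments: {"type":"object","properties":{"moves":{"type":"array"},"squeeze":{"type":"number"}},"required":["moves"]}

```bash
mkdir -p pics; ls
python3 - <<'E'
from cell import manip, viewer
import cv2
for n in("scene","top"):
    cv2.imwrite(f"pics/{n}0.png",viewer.camera(n)); i=viewer.camera_info(n); print(n,i)
s=manip.read_state(); print(s)
E
```

```text
pics
scene {'camera_matrix': array([[386.08004087,   0.        , 260.777373  ],
       [  0.        , 386.08004087, 196.72943693],
       [  0.        ,   0.        ,   1.        ]]), 'R': array([[-0.5429877 ,  0.83969237, -0.00900459],
       [ 0.69901953,  0.44602745, -0.55895546],
       [-0.46533434, -0.30980032, -0.82914879]]), 't': array([ 255.49566904, -372.96964069, 1646.13317193])}
top {'camera_matrix': array([[450.26655507,   0.        , 257.27259135],
       [  0.        , 450.26655507, 196.76363184],
       [  0.        ,   0.        ,   1.        ]]), 'R': array([[ 0.01316329, -0.99984853, -0.01138577],
       [-0.98848515, -0.01129536, -0.15089573],
       [ 0.15074427,  0.01324094, -0.98848411]]), 't': array([  82.77562384,  598.17972037, 1261.62423184])}
{'clock': 0.1, 'joints': array([-1.21561987e+00,  3.00407613e-01,  1.52150415e+00, -3.18637335e-05,
        1.32068474e+00, -6.65918694e-02]), 'qd': array([-0.00095427, -0.00245624, -0.00262911, -0.00032613,  0.00056245,
       -0.00039321]), 'effort': array([ 1.46300295e-04, -5.32647407e+01, -3.53288949e+01,  7.08285207e-02,
        2.34139472e-02, -9.25436461e-05]), 'eef_pos': array([ 225.07729382, -501.60759314,  221.95368352]), 'eef_rot': array([-3.14058898e+00, -3.60028628e-05,  4.21776209e-01]), 'wrist_force': array([-0.26251205,  0.28385128, -0.35434254]), 'moment': array([ 0.0373137 ,  0.00598895, -0.0220136 ]), 'finger_force': 0.0, 'finger_gap': 93.85706136334868}
```

View pics/top0.png

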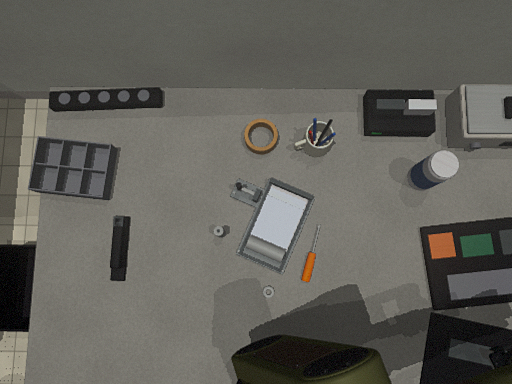

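View pics/scene0.png

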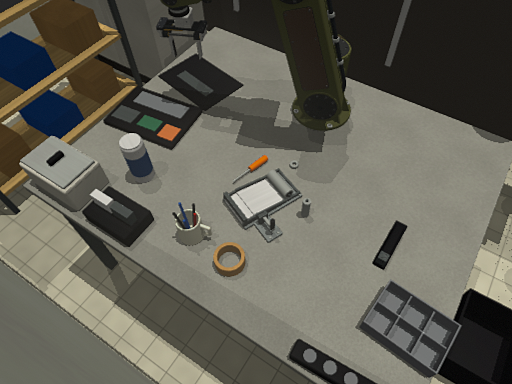

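Top view: stand with foot at about (262,262), top end at (292,185), bolt post near (240,188), spare (219,231), bearing (268,292), screwdriver (310,255). Scene view: the stand is around (262,198). I'll zoom in on both.

Run:
```python
import cv2,numpy as np
a=cv2.imread("pics/top0.png")[170:280,210:330]; b=cv2.imread("pics/scene0.png")[160:250,215:320]
a=cv2.resize(a,None,fx=5,fy=5,interpolation=cv2.INTER_CUBIC); b=cv2.resize(b,None,fx=7,fy=7,interpolation=cv2.INTER_CUBIC)
cv2.imwrite("pics/a.png",a);cv2.imwrite("pics/b.png",b[:, :800])
```

```text
(no output)
```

View pics/a.png

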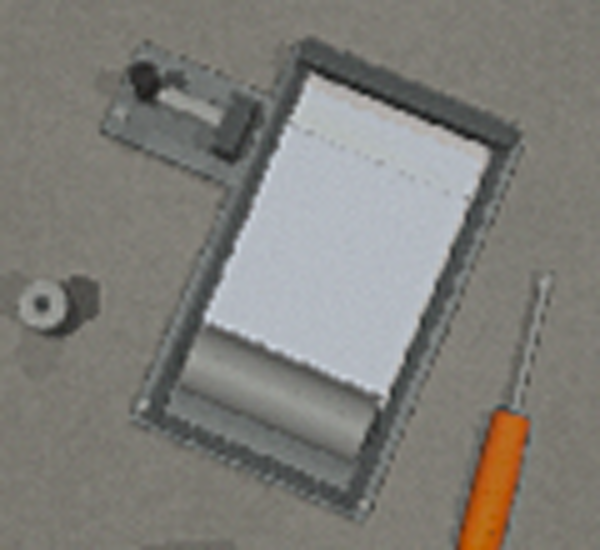

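Crop (5x, offset 210,170): foot corners at (135,420) and (368,518), crest edge dotted from (300,130) to (470,195), post top at (145,78), roller from (195,360) to (370,430).

View pics/b.png

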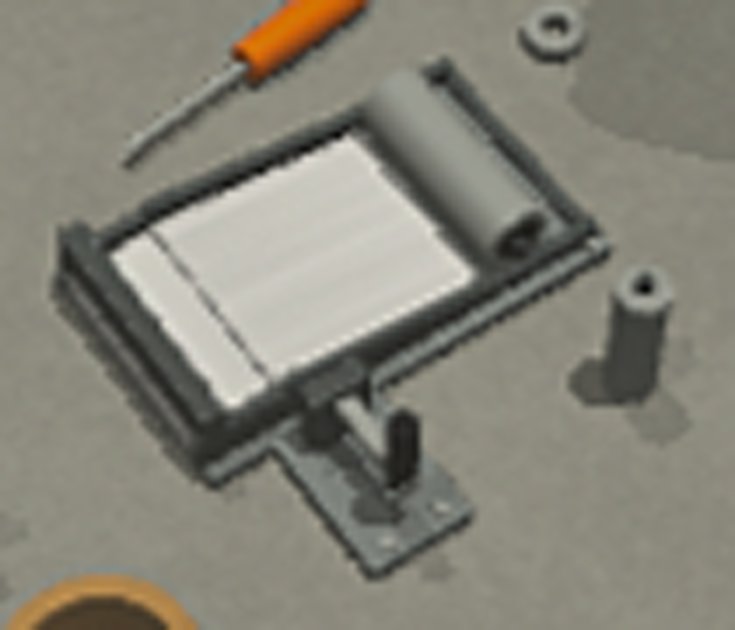

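```bash
cat > h.py <<'E'
import numpy as np
from cell import manip, viewer
from scipy.optimize import least_squares
from scipy.spatial.transform import Rotation as Ro
I={n:viewer.camera_info(n) for n in("top","scene")}
def proj(n,X):
    i=I[n]; c=i["camera_matrix"]@(i["R"]@np.asarray(X,float)+i["t"]); return c[:2]/c[2]
def cast(n,uv,z):
    i=I[n]; d=i["R"].T@np.linalg.inv(i["camera_matrix"])@[*uv,1]; o=-i["R"].T@i["t"]; return o+d*(z-o[2])/d[2]
def full(n,p):
    k,o=(5,(210,170)) if n=="top" else (7,(215,160))
    return (np.array(p)+.5)/k-.5+o
def w(P,s): # stand->world
    c,q=np.cos(P[2]),np.sin(P[2]); return np.array([P[0]+c*s[0]-q*s[1],P[1]+q*s[0]+c*s[1],s[2]])
def inv(P,X):
    c,q=np.cos(P[2]),np.sin(P[2]); d=np.array(X[:2])-P[:2]; return np.array([c*d[0]+q*d[1],-q*d[0]+c*d[1],X[2]])
E
python3 - <<'E'
from h import *
obs=[("top",(133,420),(-42,75,0)),("top",(368,520),(-42,-75,0)),("top",(138,42),(164,160,12)),("top",(103,130),(104,160,6)),
("top",(299,130),(150,57,30.3)),("top",(470,197),(150,-59,30.3)),
("scene",(375,578),(164,160,0)),("scene",(473,516),(104,160,6)),("scene",(210,487),(204,75,0)),("scene",(606,250),(-42,75,4)),("scene",(152,229),(150,-59,30.3))]
f=lambda P:np.concatenate([proj(n,w(P,s))-full(n,p) for n,p,s in obs])
r=least_squares(f,[450,-50,-.4],x_scale=[100,100,1],loss="soft_l1"); P=r.x
print(P,np.round(f(P).reshape(-1,2),1).tolist())
for n,p,z in[("top",(147,75),95),("scene",(404,415),95),("top",(281,393),32),("scene",(452,162),32),("top",(43,305),93),("scene",(643,285),93)]:
    X=cast(n,full(n,p),z);print(n,X,inv(P,X))
E
```

```text
[ 4.45119625e+02  6.50147746e+01 -3.92958824e-01] [[0.1, -0.5], [-0.0, -0.1], [0.5, 0.2], [-0.4, 1.1], [-1.9, -0.7], [0.5, 1.3], [-0.1, 0.5], [0.4, -0.5], [-0.4, 1.2], [-0.1, 0.3], [-0.5, -0.8]]
top [623.56485267 141.20204916  95.        ] [135.67026135 138.71113982  95.        ]
scene [620.33896179 141.72229657  95.        ] [132.49103264 137.95646496  95.        ]
top [449.46155541  63.74386679  32.        ] [ 4.49764938  0.48858739 32.        ]
scene [446.30289047  63.54329584  32.        ] [ 1.65654086 -0.90622275 32.        ]
top [493.92482592 196.43709752  93.        ] [ -5.23940779 140.09397992  93.        ]
scene [498.09964045 198.46850477  93.        ] [ -2.16067055 143.56918765  93.        ]
```

Call:
{"fn": "apply_moves", "kwargs": {
  "moves": [
    [[0.06,-0.07,0],[0,0,0.02],0.36],
    [[0.14,-0.16,0],[0,0,0.045],0.36],
    [[0.22,-0.25,0],[0,0,0.075],0.36],
    [[0.3,-0.34,0],[0,0,0.105],0.36],
    [[0.38,-0.43,0],[0,0,0.135],0.36],
    [[0.46,-0.52,0],[0,0,0.165],0.36],
    [[0.54,-0.61,0],[0,0,0.195],0.36],
    [[0.62,-0.7,0],[0,0,0.225],0.36],
    [[0.7,-0.79,0],[0,0,0.25],0.36],
    [[0.76,-0.86,0],[0,0,0.259],0.36],
    [[0.8,-0.9,0],[0,0,0.259],0.36],
    [[0.8,-0.9,0],[0,0,0.259],0.36]
  ]
}}

```text
clock: 1.1
eef_pos: [316.0, -212.8, 222.5]
eef_rot: [-3.141, -0.0, -0.39]
wrist_force: [0.6, -0.7, -0.1]
finger_gap: 60.2
finger_force: 0.0
```

```bash
cat > st.py <<'E'
from h import *
P=np.array([445.1,65.0,-.393])
s=manip.read_state(); print(s["clock"],s["eef_pos"].round(1),s["eef_rot"].round(4),"stand",inv(P,s["eef_pos"]).round(1),"F",s["wrist_force"].round(1),s["finger_gap"],s["joints"].round(2))
E
python3 st.py
```

```text
1.1 [ 316.  -212.8  222.5] [-3.1413e+00 -1.0000e-04 -3.8960e-01] stand [ -12.9 -306.1  222.5] F [ 0.6 -0.7 -0.1] 60.198201825417556 [-0.69 -0.09  1.95  0.    1.28  1.27]
```

Call:
{"fn": "apply_moves", "kwargs": {
  "moves": [
    [[-0.02,-0.08,0],[0,0,0],0.36],
    [[-0.04,-0.2,0.02],[0,0,0],0.36],
    [[-0.06,-0.33,0.06],[0,0,0],0.36],
    [[-0.08,-0.46,0.1],[0,0,0],0.36],
    [[-0.1,-0.59,0.15],[0,0,0],0.36],
    [[-0.12,-0.72,0.2],[0,0,0],0.36],
    [[-0.12,-0.83,0.24],[0,0,0],0.36],
    [[-0.12,-0.92,0.27],[0,0,0],0.36],
    [[-0.12,-0.98,0.3],[0,0,0],0.36],
    [[-0.12,-1,0.3],[0,0,0],0.36]
  ]
}}

```text
clock: 1.93
eef_pos: [383.3, 28.8, 146.1]
eef_rot: [3.141, 0.002, -0.39]
wrist_force: [-0.4, -0.8, 0.0]
finger_gap: 60.3
finger_force: 0.0
```

Call:
{"fn": "apply_moves", "kwargs": {
  "moves": [
    [[0,-0.05,0.02],[0,0,0],0.36],
    [[0,-0.11,0.05],[0,0,0],0.36],
    [[0,-0.17,0.08],[0,0,0],0.36],
    [[0,-0.21,0.11],[0,0,0],0.36],
    [[0,-0.225,0.13],[0,0,0],0.36],
    [[0,-0.225,0.15],[0,0,0],0.36],
    [[0,-0.225,0.15],[0,0,0],0.36]
  ]
}}

```text
clock: 2.52
eef_pos: [404.3, 79.2, 109.1]
eef_rot: [3.141, 0.001, -0.392]
wrist_force: [0.2, -0.3, -0.7]
finger_gap: 60.0
finger_force: 0.0
```

```bash
python3 st.py
python3 - <<'E'
from h import *
import cv2
a=viewer.camera("scene")[140:240,210:340]
cv2.imwrite("pics/c.png",cv2.resize(a,None,fx=6,fy=6,interpolation=cv2.INTER_CUBIC))
E
```

```text
2.5167 [404.3  79.2 109.1] [ 3.1407e+00  1.3000e-03 -3.9190e-01] stand [-43.1  -2.5 109.1] F [ 0.2 -0.3 -0.7] 60.012138486663126 [ 0.1   0.14  2.01 -0.    0.99  2.07]
```

View pics/c.png

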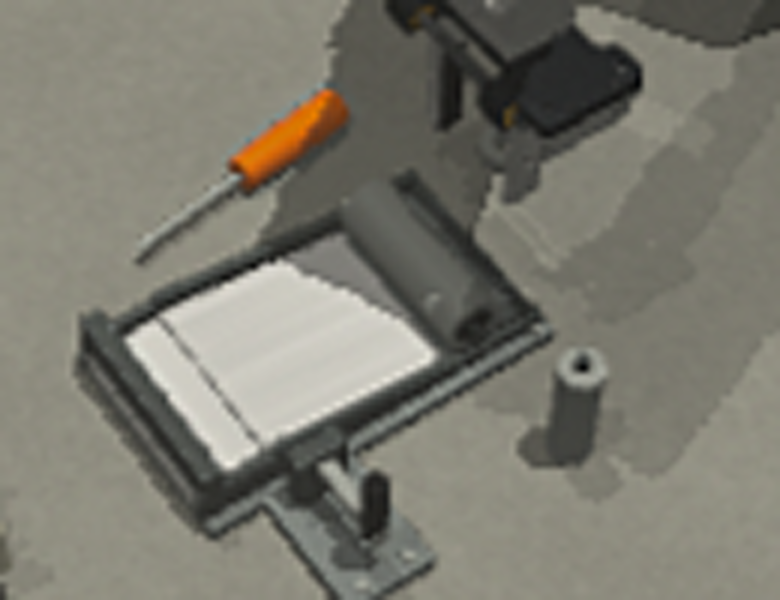

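The fingers hover behind the foot as planned (tips near (520,195) and (450,120)), and the roller lies undisturbed with its near end at (475,325). I'll descend behind it.

Call:
{"fn": "apply_moves", "kwargs": {
  "moves": [
    [[0,-0.01,0.03],[0,0,0],0.36],
    [[0,-0.01,0.08],[0,0,0],0.36],
    [[0,-0.01,0.13],[0,0,0],0.36],
    [[0,-0.01,0.18],[0,0,0],0.36],
    [[0,-0.01,0.22],[0,0,0],0.36],
    [[0,-0.01,0.25],[0,0,0],0.36],
    [[0,-0.01,0.27],[0,0,0],0.36],
    [[0,-0.01,0.28],[0,0,0],0.36],
    [[0,-0.01,0.28],[0,0,0],0.36]
  ]
}}

```text
clock: 3.32
eef_pos: [405.7, 82.1, 39.7]
eef_rot: [3.141, 0.0, -0.392]
wrist_force: [-0.5, -0.3, 0.1]
finger_gap: 60.1
finger_force: 0.0
```

Call:
{"fn": "apply_moves", "kwargs": {
  "moves": [
    [[0.008,0,0],[0,0,0],0.36],
    [[0.016,0,0],[0,0,0],0.36],
    [[0.024,0,0],[0,0,0],0.36],
    [[0.032,0,0],[0,0,0],0.36],
    [[0.04,0,0],[0,0,0],0.36],
    [[0.048,0,0],[0,0,0],0.36],
    [[0.056,0,0],[0,0,0],0.36],
    [[0.064,0,0],[0,0,0],0.36],
    [[0.072,0,0],[0,0,0],0.36],
    [[0.08,0,0],[0,0,0],0.36]
  ]
}}

```text
clock: 4.15
eef_pos: [424.3, 74.5, 39.9]
eef_rot: [3.142, 0.0, -0.392]
wrist_force: [-0.3, 0.3, -0.1]
finger_gap: 60.2
finger_force: 0.0
```

```bash
python3 st.py
python3 - <<'E'
from h import *
import cv2
a=viewer.camera("scene")[140:240,210:340]
cv2.imwrite("pics/d.png",cv2.resize(a,None,fx=6,fy=6,interpolation=cv2.INTER_CUBIC))
E
```

```text
4.15 [424.3  74.5  39.9] [ 3.1416e+00  1.0000e-04 -3.9190e-01] stand [-22.8   0.8  39.9] F [-0.3  0.3 -0.1] 60.19602414532267 [0.09 0.3  2.01 0.   0.83 2.05]
```

View pics/d.png

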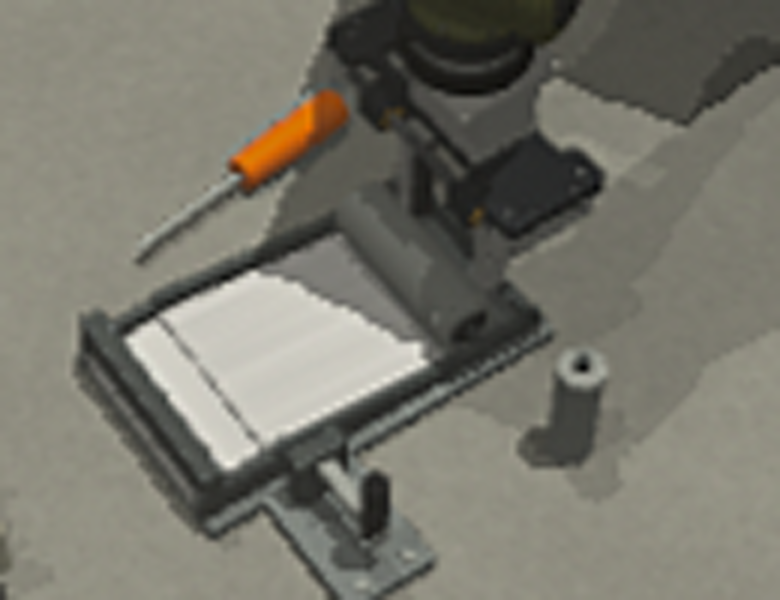

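Fingers are at the roller's rear (contact near (480,260)) and the roller is square. Pushing slowly up.

Call:
{"fn": "apply_moves", "kwargs": {
  "moves": [
    [[0.01,0,0],[0,0,0],0.36],
    [[0.02,0,0],[0,0,0],0.36],
    [[0.03,0,0],[0,0,0],0.36],
    [[0.04,0,0],[0,0,0],0.36],
    [[0.05,0,0],[0,0,0],0.36],
    [[0.06,0,0],[0,0,0],0.36],
    [[0.07,0,-0.001],[0,0,0],0.36],
    [[0.08,0,-0.003],[0,0,0],0.36],
    [[0.09,0,-0.004],[0,0,0],0.36],
    [[0.1,0,-0.006],[0,0,0],0.36],
    [[0.11,0,-0.007],[0,0,0],0.36],
    [[0.12,0,-0.008],[0,0,0],0.36]
  ]
}}

```text
clock: 5.2
eef_pos: [452.2, 63.0, 42.0]
eef_rot: [-3.142, 0.0, -0.392]
wrist_force: [-1.8, 1.1, 1.4]
finger_gap: 60.0
finger_force: 0.9
```

Call:
{"fn": "apply_moves", "kwargs": {
  "moves": [
    [[0.012,0,-0.002],[0,0,0],0.36],
    [[0.024,0,-0.003],[0,0,0],0.36],
    [[0.036,0,-0.005],[0,0,0],0.36],
    [[0.048,0,-0.007],[0,0,0],0.36],
    [[0.06,0,-0.008],[0,0,0],0.36],
    [[0.072,0,-0.01],[0,0,0],0.36],
    [[0.084,0,-0.012],[0,0,0],0.36],
    [[0.096,0,-0.013],[0,0,0],0.36],
    [[0.108,0,-0.015],[0,0,0],0.36],
    [[0.12,0,-0.017],[0,0,0],0.36],
    [[0.132,0,-0.018],[0,0,0],0.36],
    [[0.144,0,-0.02],[0,0,0],0.36]
  ]
}}

```text
clock: 6.2
eef_pos: [485.4, 49.2, 46.9]
eef_rot: [3.142, 0.0, -0.392]
wrist_force: [-2.1, 1.3, 1.2]
finger_gap: 60.0
finger_force: 0.9
```

```bash
python3 st.py
python3 - <<'E'
from h import *
import cv2
a=viewer.camera("scene")[140:240,210:340]
cv2.imwrite("pics/e.png",cv2.resize(a,None,fx=6,fy=6,interpolation=cv2.INTER_CUBIC))
E
```

```text
6.2 [485.4  49.2  46.9] [ 3.1416e+00  1.0000e-04 -3.9180e-01] stand [43.3  0.9 46.9] F [-2.1  1.3  1.2] 60.022792608362685 [ 0.03  0.4   1.85 -0.    0.89  1.99]
```

View pics/e.png

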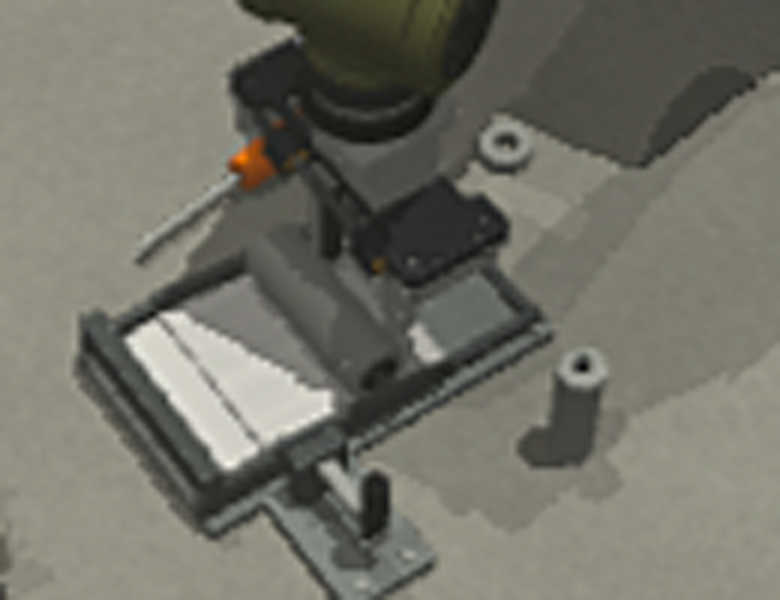

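The roller is on the ramp at x≈71, square, with its near end at (380,375). Continuing.

Call:
{"fn": "apply_moves", "kwargs": {
  "moves": [
    [[0.012,0,-0.002],[0,0,0],0.36],
    [[0.024,0,-0.003],[0,0,0],0.36],
    [[0.036,0,-0.005],[0,0,0],0.36],
    [[0.048,0,-0.007],[0,0,0],0.36],
    [[0.06,0,-0.008],[0,0,0],0.36],
    [[0.072,0,-0.01],[0,0,0],0.36],
    [[0.084,0,-0.012],[0,0,0],0.36],
    [[0.096,0,-0.013],[0,0,0],0.36],
    [[0.108,0,-0.015],[0,0,0],0.36],
    [[0.12,0,-0.017],[0,0,0],0.36],
    [[0.132,0,-0.018],[0,0,0],0.36],
    [[0.144,0,-0.02],[0,0,0],0.36]
  ]
}}

```text
clock: 7.25
eef_pos: [518.7, 35.5, 51.9]
eef_rot: [3.142, 0.0, -0.392]
wrist_force: [-2.5, 0.5, 1.7]
finger_gap: 60.0
finger_force: 0.9
```

Call:
{"fn": "apply_moves", "kwargs": {
  "moves": [
    [[0.012,0,-0.002],[0,0,0],0.36],
    [[0.024,0,-0.003],[0,0,0],0.36],
    [[0.036,0,-0.005],[0,0,0],0.36],
    [[0.048,0,-0.007],[0,0,0],0.36],
    [[0.06,0,-0.008],[0,0,0],0.36],
    [[0.072,0,-0.01],[0,0,0],0.36],
    [[0.084,0,-0.012],[0,0,0],0.36],
    [[0.096,0,-0.013],[0,0,0],0.36],
    [[0.108,0,-0.015],[0,0,0],0.36],
    [[0.12,0,-0.017],[0,0,0],0.36],
    [[0.13,0,-0.018],[0,0,0],0.36],
    [[0.14,0,-0.02],[0,0,0],0.36]
  ]
}}

```text
clock: 8.25
eef_pos: [551.0, 22.1, 57.0]
eef_rot: [3.142, 0.0, -0.392]
wrist_force: [-2.1, 0.1, 0.5]
finger_gap: 60.3
finger_force: 0.9
```

Call:
{"fn": "apply_moves", "kwargs": {
  "moves": [
    [[0.008,0,-0.001],[0,0,0],0.36],
    [[0.016,0,-0.002],[0,0,0],0.36],
    [[0.024,0,-0.002],[0,0,0],0.36],
    [[0.032,0,-0.002],[0,0,0],0.36],
    [[0.038,0,-0.002],[0,0,0],0.36],
    [[0.044,0,-0.002],[0,0,0],0.36],
    [[0.05,0,-0.002],[0,0,0],0.36],
    [[0.056,0,-0.002],[0,0,0],0.36],
    [[0.06,0,-0.002],[0,0,0],0.36],
    [[0.064,0,-0.002],[0,0,0],0.36],
    [[0.064,0,-0.002],[0,0,0],0.36],
    [[0.064,0,-0.002],[0,0,0],0.36]
  ]
}}

```text
clock: 9.25
eef_pos: [565.6, 16.1, 57.4]
eef_rot: [3.142, 0.0, -0.392]
wrist_force: [-0.8, 0.1, -0.3]
finger_gap: 59.8
finger_force: 0.0
```

```bash
python3 st.py
python3 - <<'E'
from h import *
import cv2
a=viewer.camera("scene")[140:240,210:340]
cv2.imwrite("pics/f.png",cv2.resize(a,None,fx=6,fy=6,interpolation=cv2.INTER_CUBIC))
E
```

```text
9.25 [565.6  16.1  57.4] [ 3.1416e+00  1.0000e-04 -3.9190e-01] stand [130.    1.   57.4] F [-0.8  0.1 -0.3] 59.79784457541123 [-0.04  0.52  1.62 -0.    1.    1.93]
```

View pics/f.png

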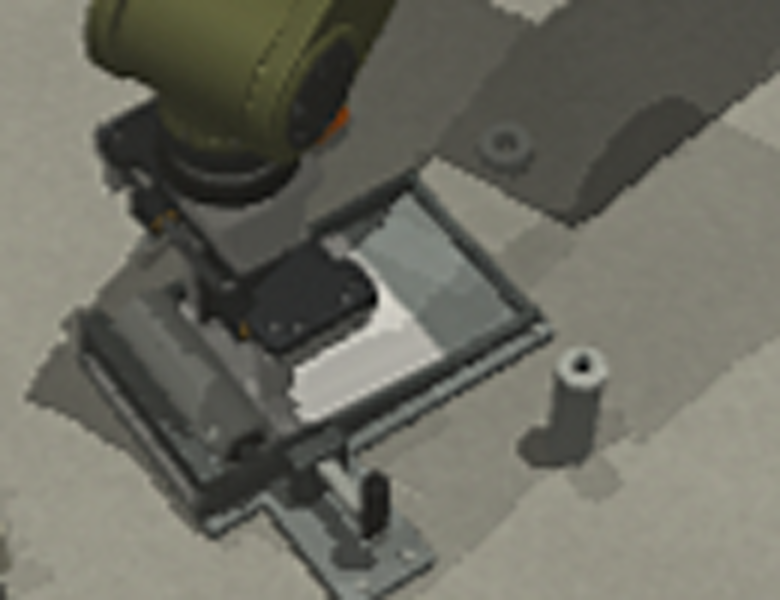

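The roller looks seated against the stop, with its near end at (243,450), and the contact force is gone. Backing off, lifting, then checking.

Call:
{"fn": "apply_moves", "kwargs": {
  "moves": [
    [[-0.02,0,0],[0,0,0],0.36],
    [[-0.05,0,-0.005],[0,0,0],0.36],
    [[-0.07,0,-0.03],[0,0,0],0.36],
    [[-0.07,0,-0.1],[0,0,0],0.36],
    [[-0.07,0,-0.2],[0,0,0],0.36],
    [[-0.07,0,-0.3],[0,0,0],0.36],
    [[-0.07,0,-0.4],[0,0,0],0.6],
    [[-0.04,-0.06,-0.46],[0,0,0],1],
    [[0.016,-0.16,-0.46],[0,0,0],1],
    [[0.016,-0.26,-0.46],[0,0,0],1],
    [[0.016,-0.36,-0.46],[0,0,0],1],
    [[0.016,-0.46,-0.46],[0,0,0],1]
  ]
}}

```text
clock: 10.3
eef_pos: [613.1, 122.1, 173.1]
eef_rot: [-3.141, -0.0, -0.392]
wrist_force: [-0.3, -0.3, -0.3]
finger_gap: 23.5
finger_force: 0.0
```

Call:
{"fn": "apply_moves", "kwargs": {
  "moves": [
    [[0,-0.08,0],[0,0,0],1],
    [[0,-0.16,0],[0,0,0],1],
    [[0,-0.22,0],[0,0,0],1],
    [[0,-0.24,0],[0,0,0],1],
    [[0,-0.24,0],[0,0,0],1],
    [[0,-0.24,0],[0,0,0],1]
  ]
}}

```text
clock: 10.8
eef_pos: [635.7, 175.9, 172.6]
eef_rot: [3.141, 0.0, -0.392]
wrist_force: [-0.8, -0.1, -0.2]
finger_gap: 0.2
finger_force: 0.0
```

```bash
python3 st.py
python3 - <<'E'
from h import *
import cv2
a=viewer.camera("top")[160:270,200:330];b=viewer.camera("scene")[140:240,210:340]
f=lambda q:cv2.resize(q,(600,int(600*q.shape[0]/q.shape[1])),interpolation=cv2.INTER_CUBIC)
cv2.imwrite("pics/g.png",cv2.resize(np.hstack([f(a)[:460],f(b)[:460]]),(800,307)))
P=np.array([445.1,65.0,-.393])
for s in[(163,55,46.3),(163,-55,46.3)]:
  for n,o in(("top",(200,160)),("scene",(210,140))): print(n,((proj(n,w(P,s))-o)*600/130*800/1200).round())
E
```

```text
10.8 [635.7 175.9 172.6] [ 3.1414  0.     -0.3917] stand [133.6 175.5 172.6] F [-0.8 -0.1 -0.2] 0.153602285953218 [ 0.21  0.59  1.23 -0.    1.33  2.18]
top [215.  93.]
scene [124. 226.]
top [323. 138.]
scene [ 71. 158.]
```

View pics/g.png

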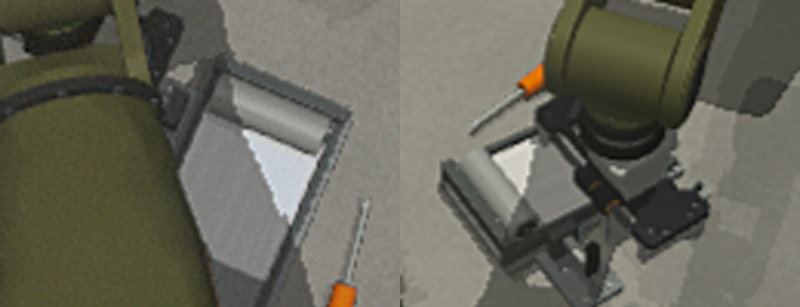

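The roller is in the seat: its ends match the predicted (323,138) in the top view and (524,226) in the scene view. Descending outside the post and pushing it in.

Call:
{"fn": "apply_moves", "kwargs": {
  "moves": [
    [[0,0,0.05],[0,0,0],1],
    [[0,0,0.12],[0,0,0],1],
    [[0,0,0.2],[0,0,0],1],
    [[0,0,0.28],[0,0,0],1],
    [[0,0,0.35],[0,0,0],1],
    [[0,0,0.39],[0,0,0],1],
    [[0,0,0.4],[0,0,0],1],
    [[0,0,0.4],[0,0,0],1],
    [[0,0.02,0.4],[0,0,0],1],
    [[0,0.04,0.4],[0,0,0],1],
    [[0,0.055,0.4],[0,0,0],1],
    [[0,0.07,0.4],[0,0,0],1]
  ]
}}

```text
clock: 11.9
eef_pos: [629.7, 159.8, 73.4]
eef_rot: [-3.14, -0.001, -0.392]
wrist_force: [0.5, 1.4, 2.7]
finger_gap: 0.6
finger_force: 1.2
```

Call:
{"fn": "apply_moves", "kwargs": {
  "moves": [
    [[0,0.014,0],[0,0,0],1],
    [[0,0.028,0],[0,0,0],1],
    [[0,0.042,0],[0,0,0],1],
    [[0,0.056,0],[0,0,0],1],
    [[0,0.07,0],[0,0,0],1],
    [[0,0.084,0],[0,0,0],1],
    [[0,0.096,0],[0,0,0],1],
    [[0,0.108,0],[0,0,0],1],
    [[0,0.12,0],[0,0,0],1],
    [[0,0.126,0],[0,0,0],1],
    [[0,0.13,0],[0,0,0],1],
    [[0,0.13,0],[0,0,0],1]
  ]
}}

```text
clock: 12.9
eef_pos: [616.9, 129.9, 72.3]
eef_rot: [3.141, 0.0, -0.392]
wrist_force: [-0.5, 0.2, 0.4]
finger_gap: 0.3
finger_force: 0.1
```

```bash
python3 st.py
```

```text
12.9 [616.9 129.9  72.3] [ 3.1413e+00  3.0000e-04 -3.9200e-01] stand [133.8 125.7  72.3] F [-0.5  0.2  0.4] 0.318819602243865 [ 0.15  0.63  1.41 -0.    1.1   2.11]
```

Call:
{"fn": "apply_moves", "kwargs": {
  "moves": [
    [[0,0.003,0],[0,0,0],1],
    [[0,0.006,0],[0,0,0],1],
    [[0,0.009,0],[0,0,0],1],
    [[0,0.012,0],[0,0,0],1]
  ]
}}

```text
clock: 13.23
eef_pos: [616.2, 128.2, 72.5]
eef_rot: [-3.14, -0.001, -0.392]
wrist_force: [6.8, 11.8, -2.2]
finger_gap: 0.5
finger_force: 6.6
```

Call:
{"fn": "apply_moves", "kwargs": {
  "moves": [
    [[0,0.002,0],[0,0,0],1],
    [[0,0.004,0],[0,0,0],1]
  ]
}}

```text
clock: 13.4
eef_pos: [616.2, 128.1, 72.5]
eef_rot: [-3.138, -0.001, -0.391]
wrist_force: [8.7, 15.8, -4.7]
finger_gap: 0.2
finger_force: 9.2
```

The end stop is reached: force is rising and motion has stopped. Backing off and lifting clear.

Call:
{"fn": "apply_moves", "kwargs": {
  "moves": [
    [[0,-0.02,0],[0,0,0],1],
    [[0,-0.08,0],[0,0,0],1],
    [[0,-0.16,0],[0,0,0],1],
    [[0,-0.2,-0.05],[0,0,0],1],
    [[0,-0.2,-0.15],[0,0,0],1],
    [[0,-0.2,-0.28],[0,0,0],1],
    [[0,-0.2,-0.42],[0,0,0],1],
    [[0,-0.2,-0.56],[0,0,0],1],
    [[0,-0.2,-0.68],[0,0,0],1],
    [[0,-0.2,-0.76],[0,0,0],1],
    [[0,-0.2,-0.8],[0,0,0],1],
    [[0,-0.2,-0.8],[0,0,0],1]
  ]
}}

```text
clock: 14.4
eef_pos: [635.0, 172.6, 274.4]
eef_rot: [-3.14, -0.003, -0.392]
wrist_force: [-0.0, -0.5, 0.6]
finger_gap: 0.6
finger_force: 0.0
```

Call:
{"fn": "apply_moves", "kwargs": {
  "moves": [
    [[-0.1,-0.1,0],[0,0,0],1],
    [[-0.22,-0.25,0],[0,0,0],1],
    [[-0.35,-0.4,0],[0,0,0],1],
    [[-0.45,-0.52,0],[0,0,0],1],
    [[-0.5,-0.6,0],[0,0,0],1],
    [[-0.5,-0.6,0],[0,0,0],1],
    [[-0.5,-0.6,0],[0,0,0],1]
  ]
}}

```text
clock: 14.98
eef_pos: [575.3, 360.4, 269.7]
eef_rot: [3.139, 0.002, -0.389]
wrist_force: [0.6, 0.0, -0.3]
finger_gap: 0.4
finger_force: 0.0
```

```bash
python3 st.py
python3 - <<'E'
from h import *
import cv2
a=viewer.camera("top")[160:270,200:330];b=viewer.camera("scene")[140:240,210:340]
f=lambda q:cv2.resize(q,(600,int(600*q.shape[0]/q.shape[1])),interpolation=cv2.INTER_CUBIC)
cv2.imwrite("pics/k.png",cv2.resize(np.hstack([f(a)[:460],f(b)[:460]]),(800,307)))
P=np.array([445.1,65.0,-.393])
for s in[(134,102,95),(163,55,46.3),(163,-55,46.3)]:
  for n,o in(("top",(200,160)),("scene",(210,140))): print(n,((proj(n,w(P,s))-o)*600/130*800/1200).round())
E
```

```text
14.9833 [575.3 360.4 269.7] [ 3.1387e+00  2.1000e-03 -3.8920e-01] stand [  7.2 322.7 269.7] F [ 0.6  0.  -0.3] 0.4225120988702458 [ 0.51  0.58  1.02 -0.    1.55  2.47]
top [156.  93.]
scene [171. 219.]
top [215.  93.]
scene [124. 226.]
top [323. 138.]
scene [ 71. 158.]
```

View pics/k.png

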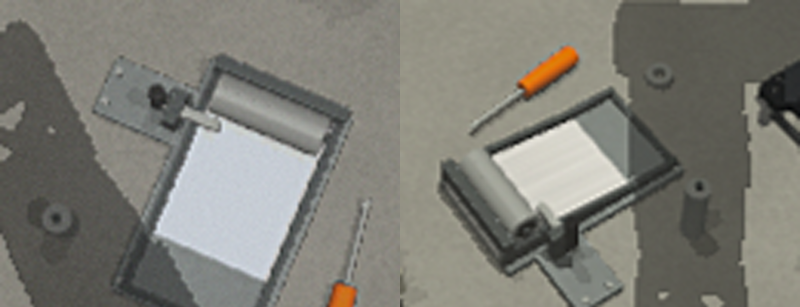

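The post top is at (156,93), right where it should be when fully in. The bolt bar sticks out behind the seated roller at (215,122), the spare is still standing, and the arm is clear.

```bash
python3 -c "
from cell import manip
print(manip.sign_off())"
```

```text
the job is handed in; nothing more can be done
None
```

The roller is seated against the stop, the bolt is fully in behind it, the arm is clear, and the job was handed in at about 15 s; sign-off returned no verdict.

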